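# Press a bearing bush home with the bench trigger clamp

## Robot

A 6-joint arm with a two-finger parallel gripper is mounted at the origin on the work surface. World frame = base frame: x ahead of the robot, y to its left, z up, the work surface at z = 0. Lengths are in m, angles in rad, forces in N, time in s.
With the tool pointing down it reaches from about 0.35 to 0.775 m from the base axis. Payload 7.3 kg.
Tool frame: the origin (TCP) lies at the very end of the fingers, on their centre line; the grasp point (between the pads) lies 19 mm behind it; z points along the fingers, y is the direction in which the jaws open and shut (so a half turn about z gives the same grasp; the last joint's range is limited). The gripper opens to 92 mm and grips with 3 to 60 N. Pads are 19 mm wide; open, the fingers measure 130 mm over their backs; the gripper's body (75 mm by 190 mm) begins 47 mm behind the grasp point.
Start: joints at [-1.296, 0.342, 1.524, -0, 1.275, -0.146], TCP at [0.214, -0.479, 0.227] pointing down, gripper open.
Joint ranges: [-2.53, 2.53], [-0.77, 2.02], [0.04, 2.7], [-1, 4.14], [0.28, 2.66], [-3.11, 3.11]. Speed limits (rad/s): [2.57, 2.57, 3.14, 3.14, 3.14, 3.14].

## Interface

Orientations are given as [roll, pitch, yaw] about the fixed x, y, z axes, in that order (R = Rz(yaw) Ry(pitch) Rx(roll)).
In Python, from cell import monitor, eyes, order gives the robot as it stands. The module is installed in compiled form; this text tells all that it offers.
- The arm moves only by the tool carry_out, never from a script. Its argument "targets" is a list of rows, each a list of 2 entries, a list of its own where there are three numbers: the shift along the tool's x, y, z in m, then the turn about the tool's z in rad. In form: [[[dx, dy, dz], twist], ...]. A call has 1 to 10 rows; each row shifts and turns the pose as measured when the row begins, along the tool's axes as they then stand; what a row does not reach is not made up. A row lasts 1/8 s, in which the tool goes at most 62.5 mm and 10.7 degrees, less where a joint would pass 70% of its speed; a pose out of reach is approached as far as the arm can. A call is refused whole if a number of a shift passes 0.0625 or a number of a turn 0.188, either way. A call with a gripper value outside its range is refused whole. "fingers" is the closure, from 0 (fully open) to 1 (shut), set as the call begins (left out, the last holds). The fingers move at their own pace and stop on an object; "grip_force" is the grip in N (left out, the last holds). Time passes only in rows, so rows that do not move let the fingers close. It gives the time, the measured TCP pose, the force and the opening at its end, in the units of the state.
- monitor.observe(): the state, without advancing time (a new reading comes with each control period).
- eyes.read_camera(name): name is "scene" or "top" or "wrist"; returns the picture (384x512x3 uint8, red, green, blue); there is no depth.
- eyes.camera_info(name): a dict with "K" (3x3 intrinsics, pixels), "dist" ([k1, k2, p1, p2, k3] as OpenCV has them; the pictures are not rectified), "rvec" (rotation vector, rad) and "tvec" (3), from world to camera coordinates, as OpenCV has them. Camera axes: x right, y down, z forward; pixel columns grow to the right and rows downward; lengths in m; the calibration is good to about 2 mm. A picture is of the moment at which its call begins: read the wrist's pose just before it. camera_info takes no time and is no camera call; for the wrist camera it gives the pose at the moment of the call.
- order.hand_in(): hands the job in, once; it reports no verdict.
The state is a dict: "time": time; "qpos": joint angles; "qvel": joint speeds; "joint_efforts": joint torques, N m; "tool_pos": TCP position; "tool_rot": TCP orientation; "contact_force": force on the tool from outside, world axes, zero at the start; "torque": the same for the moment, N m; "opening": finger opening in m.
Only numpy, scipy, OpenCV 4.12 (cv2) and the standard library are available. Lean on these libraries where they do the work, as an engineer would, in place of code of your own. Each camera call takes 0.05 s, during which the arm holds its last target.

## Task

Press the bush fully home in its bearing housing with the bench clamp: squeeze the trigger again and again, letting it spring right back in between, until the bush flange sits flush on the housing, and stop as soon as the trigger goes hard so that you do not over-squeeze the bush. Then press the release tab and hold it until the jaw has run all the way back, and let go. Work the clamp only by its trigger and tab, keep your hands off the jaw and the bush, and leave the other things on the bench where they are.

Things in the scene. Friction and masses are not known exactly. Their poses are not given: they have to be found in the camera images.
- clamp: Trigger clamp fixed to the bench: steel base plate 330 x 70 x 10 mm with two upright side plates (52 mm wide over all, tops 70 mm above the bench) that carry trigger, fixed grip, release tab and the sliding toothed bar with the jaw. Origin: on the bench, centre line, under the trigger's pivot. x axis (level): the way the jaw walks, from trigger to housing; z up. Base plate from x = -63 to 267 mm.
- trigger_bar (a point): Centre of the trigger's black crossbar: round, 16 mm diameter, 48 mm long across the clamp (its y), 133 mm above the bench, at x = -30 mm in the clamp's frame when let go. Squeezing moves it 37 mm along clamp +x (and 3 mm up) to its own hard stop 3 mm short of the fixed grip. Push it from behind (its -x side is free down to 80 mm above the bench) or pinch it against the grip.
- trigger (a joint): Trigger angle, rad: 0 let go, 0.30 against its own stop. Pivot 121 mm below the crossbar. A full squeeze walks the jaw about 10 mm; let go, it springs back and takes a fresh bite while a pawl holds the jaw (slipping back up to 5 mm). Crossbar force: 4 to 12 N with the jaw free, 10 to 18 N pushing the bush, then rising steeply: bush home, the trigger goes hard well before its own stop.
- fixed_grip (a point): Middle of the fixed black grip, an upright bar 14 mm (clamp x) by 28 mm (clamp y), from x = 18 to 32 mm in the clamp's frame; its top, 152 mm above the bench, is the highest point of the clamp.
- tab_top (a point): Middle of the top face of the release tab, a bare steel plate 26 mm (clamp x) by 30 mm (clamp y), 5 mm thick, 84 mm above the bench, at x = 62 mm in the clamp's frame between the fixed grip and the jaw. It is pressed straight down.
- release_tab (a joint): Tilt of the release tab, rad: 0 to 0.06 when up, 0.19 fully pressed against a hard stop (its middle goes down about 8 mm; 2 to 10 N before the stop). From about 0.13 on (6 mm down), with the trigger let go, the pawl is clear of the teeth and a spring draws the jaw back within about one second.
- jaw_face (a point): Centre of the jaw's round pad face (30 mm diameter), 56 mm above the bench, which meets the bush. In the clamp's frame at x = 158 mm with the jaw fully back (where its spring draws it when released), at x = 195 mm when it holds the bush home; it starts up to 12 mm forward, held by the pawl.
- jaw: The sliding jaw: toothed steel bar 190 x 28 x 17 mm between the side plates, with a dark steel head block 12 x 30 x 62 mm and the pad on its far end. Not to be touched. Its origin coincides with the clamp's origin when the jaw is fully back.
- bush_face (a point): Centre of the bush's flange face that looks to the jaw, 56 mm above the bench; in the clamp's frame at x = 195 mm when fully home (flange flush on the housing), 10 to 16 mm nearer the jaw at the start. It stays where it is pushed, and needs about 10 N.
- bush: Bronze bush: flange 36 mm diameter, 6 mm thick, body 24 mm diameter in the housing; not to be touched. Its origin reaches x = 16 mm in the clamp's frame when home. 1 N more at the crossbar is about 2.3 N more at the jaw: 20 to 28 N at the crossbar seats it; it is spoiled if the jaw bears on it with over 90 N (about 40 N at the crossbar).
- housing (a point): Centre of the grey bearing housing's face that looks to the jaw, where the bush goes in; 56 mm above the bench, at x = 201 mm in the clamp's frame. The housing is 40 mm deep along x and up to 102 mm high.
- bin: Bystander: blue open plastic bin with bolts, 150 x 110 x 75 mm, origin under its centre.
- spray_can: Bystander: pale spray can, 64 mm diameter, 190 mm high, origin under its centre.
- carton: Bystander: cardboard carton, 120 x 90 x 70 mm, origin under its centre.
- big_nut: Bystander: large steel nut lying flat, 46 mm across, 20 mm high, origin under its centre.

How it is judged:
By the outcome, as a careful person would: the job done as asked, in the order asked, and still so for the second after the job is handed in, with the robot touching nothing.
It also fails if it takes over 66 s, if anything falls off the work surface, if the arm or the gripper's body presses on something with over 40 N, if the wrist force passes 120 N, or if a joint passes its speed limit or range.

## Working session

There is one attempt and no reset: what is moved stays moved. The work goes in short steps, Python scripts to look and compute and a tool call to move; the robot and the scene stay as the last step left them, time stands still between calls to the robot, and variables do not carry over. Pictures are saved under pics/ and viewed, and the job is handed in when it is done.

Besides the shell and the picture viewer there is one more tool, called in YAML: its name, and indented under it one key for each argument. carry_out: Moves the arm, as the interface text tells. Its arguments: {"type":"object","properties":{"targets":{"type":"array","items":{"type":"array"}},"fingers":{"type":"number"},"grip_force":{"type":"number"}},"required":["targets"]}

```bash
mkdir -p pics; python3 - <<'E'
from cell import monitor, eyes, order
import cv2,numpy as np
print(monitor.observe())
for n in ["scene","top"]:
    i=eyes.read_camera(n); cv2.imwrite(f"pics/{n}0.png",i[:,:,::-1]); 
    c=eyes.camera_info(n); print(n,c)
print(monitor.observe()["time"])
E
```

```text
{'time': 0.0, 'qpos': array([-1.29595604e+00,  3.42705665e-01,  1.52501282e+00,  7.49533405e-06,
        1.27535932e+00, -1.45975909e-01]), 'qvel': array([-5.96557927e-04, -2.15386731e-03,  1.20017902e-04, -1.01114303e-04,
        2.06715341e-04,  9.30825171e-05]), 'joint_efforts': array([-8.98179969e-04, -4.31244171e+01, -2.44213843e+01,  7.16858706e-02,
        5.60895901e-02, -1.16764741e-04]), 'tool_pos': array([ 0.2143916 , -0.47879934,  0.22605527]), 'tool_rot': array([-3.14012434e+00, -2.23118117e-04,  4.20813845e-01]), 'contact_force': array([ 0.29040409, -0.30732234, -0.01754039]), 'torque': array([-0.01408901,  0.02594606,  0.04471237]), 'opening': 0.09177602022162971}
scene {'K': array([[353.19266932,   0.        , 255.54404877],
       [  0.        , 353.19266932, 185.06893349],
       [  0.        ,   0.        ,   1.        ]]), 'dist': array([0.00890803, 0.        , 0.        , 0.        , 0.        ]), 'rvec': array([ 2.15296979,  1.06292776, -0.44933412]), 'tvec': array([-0.35718664, -0.20740667,  1.36700837])}
top {'K': array([[470.84118691,   0.        , 258.17579993],
       [  0.        , 470.84118691, 195.38825679],
       [  0.        ,   0.        ,   1.        ]]), 'dist': array([-0.06042657,  0.        ,  0.        ,  0.        ,  0.        ]), 'rvec': array([ 2.09813313, -2.14973094,  0.19644126]), 'tvec': array([0.05323183, 0.54950152, 1.55907059])}
0.1
```

View pics/scene0.png

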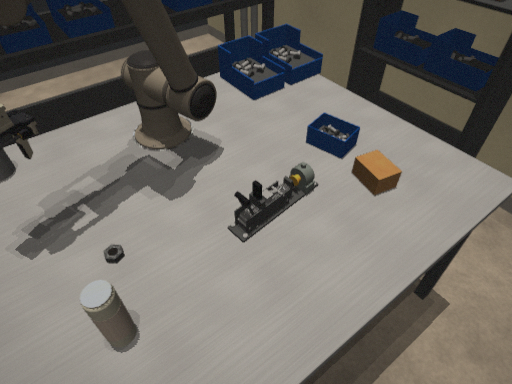

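View pics/top0.png

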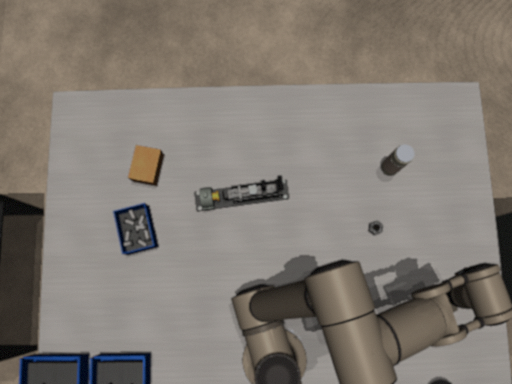

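The scene view shows the clamp at about (275,205), with its trigger end near (240,205) and the housing near (302,176). In the top view it spans (195,205) to (288,185), housing on the left. I'll enlarge both.

```bash
python3 - <<'E'
import cv2
a=cv2.imread("pics/top0.png")[165:225,180:300]
cv2.imwrite("pics/top0c.png",cv2.resize(a,None,fx=6.5,fy=6.5,interpolation=cv2.INTER_CUBIC))
a=cv2.imread("pics/scene0.png")[155:245,220:330]
cv2.imwrite("pics/scene0c.png",cv2.resize(a,None,fx=6.5,fy=6.5,interpolation=cv2.INTER_CUBIC))
E
```

```text
(no output)
```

View pics/top0c.png

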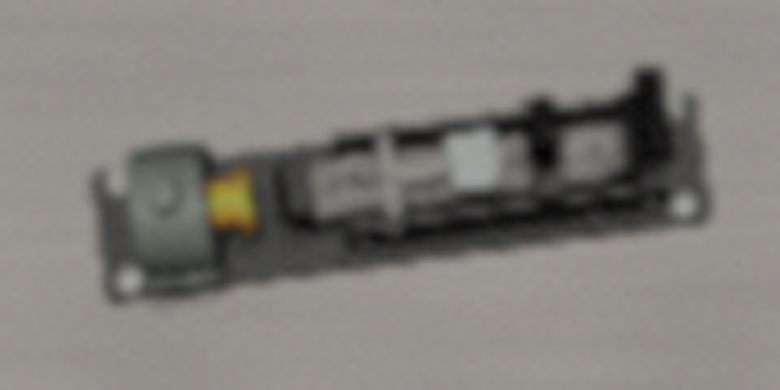

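View pics/scene0c.png

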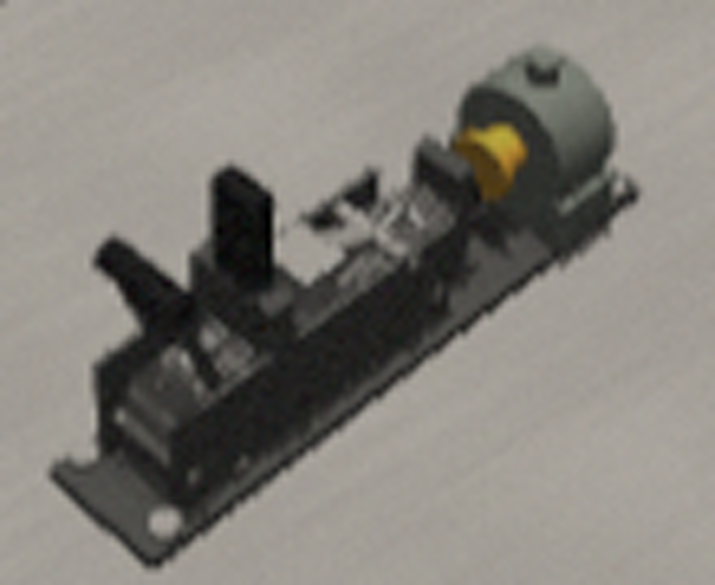

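```bash
cat > h.py <<'E'
import numpy as np,cv2
from cell import monitor,eyes,order
def proj(n,P,c=None):
    c=c or eyes.camera_info(n)
    return cv2.projectPoints(np.float64(P).reshape(-1,3),c["rvec"],c["tvec"],c["K"],c["dist"])[0].reshape(-1,2)
def toW(p,P):
    P=np.float64(P).reshape(-1,3)/1000; c,s=np.cos(p[2]),np.sin(p[2])
    return np.c_[p[0]+c*P[:,0]-s*P[:,1],p[1]+s*P[:,0]+c*P[:,1],P[:,2]]
E
cat > fit.py <<'E'
from h import *
from scipy.optimize import least_squares
T=[((-63,35,5),(708,222)),((-63,-35,5),(692,100)),((267,35,5),(110,298)),((267,-35,5),(95,178)),((62,0,84),(473,158)),((-30,0,141),(648,112)),((25,0,152),(542,130))]
S=[((-63,-35,5),(152,565)),((-63,35,10),(55,468)),((267,-35,10),(638,190)),((62,0,84),(315,248)),((-30,0,138),(143,270)),((25,0,152),(243,185))]
f=lambda L,o:(np.array([a for a,_ in L],float),np.array([b for _,b in L],float)/6.5+np.array(o)-.42)
tp,tu=f(T,(180,165)); sp,su=f(S,(220,155))
ct,cs=eyes.camera_info("top"),eyes.camera_info("scene")
def r(p): return np.r_[(proj("top",toW(p,tp),ct)-tu).ravel(),(proj("scene",toW(p,sp),cs)-su).ravel()]
s=least_squares(r,[0.45,0,1.7],loss="soft_l1",x_scale=[.01,.01,.01])
print(s.x); print(r(s.x).reshape(-1,2).round(1))
p=s.x
for n,P in dict(bar=(-30,0,133),grip=(25,0,152),tab=(62,0,84)).items(): print(n,toW(p,P).round(4))
E
python3 fit.py
```

```text
[ 0.57209525 -0.00228218  1.67747601]
[[ 0.6  0.2]
 [ 0.3 -0.3]
 [-0.7  0.6]
 [-0.5 -0.4]
 [-0.1  0.5]
 [ 0.8  0.5]
 [ 0.4 -0.8]
 [ 0.4  0.1]
 [-0.9 -0.4]
 [ 1.2 -0.7]
 [-1.3  0.5]
 [ 0.7  0.4]
 [ 0.4 -0.4]]
bar [[ 0.5753 -0.0321  0.133 ]]
grip [[0.5694 0.0226 0.152 ]]
tab [[0.5655 0.0594 0.084 ]]
```

```bash
cat >> h.py <<'E'
P0=np.array([0.5721,-0.0023,1.6775])
def ray(n,u,z):
    c=eyes.camera_info(n);R=cv2.Rodrigues(c["rvec"])[0]
    d=cv2.undistortPoints(np.float64([[u]]),c["K"],c["dist"]).ravel()
    C=-R.T@c["tvec"];v=R.T@np.r_[d,1];return C+v*(z-C[2])/v[2]
def clampf(p,w):
    d=np.array(w[:2])-p[:2];c,s=np.cos(p[2]),np.sin(p[2]);return np.array([c*d[0]+s*d[1],-s*d[0]+c*d[1],w[2]])*np.r_[1000,1000,1000]
def plan(goal,yaw,n,st=None):
    st=st or monitor.observe();pos=np.array(st["tool_pos"]);y=st["tool_rot"][2]
    dy=(yaw-y+np.pi)%(2*np.pi)-np.pi
    rows=[];step=(np.array(goal)-pos)/n
    for i in range(n):
        c,s=np.cos(y),np.sin(y)
        rows.append([[round(float(c*step[0]+s*step[1]),4),round(float(s*step[0]-c*step[1]),4),round(float(-step[2]),4)],round(float(dy/n),4)]);y+=dy/n
    for r in rows: r[1]=-r[1]
    print(rows)
E
python3 - <<'E'
from h import *
print(ray("top",(375,228),.02),ray("top",(403,153),.19),ray("top",(388,168),0.0))
g=toW(P0,(-75,0,200))[0];print(g)
plan(g,P0[2],10)
E
```

```text
[ 0.43199145 -0.3607629   0.02      ] [ 0.65081903 -0.42513335  0.19      ] [ 0.64859159 -0.42770583  0.        ]
[ 0.5800876  -0.07687344  0.2       ]
[[[0.0498, -0.0218, 0.0026], -0.1257], [[0.0521, -0.0153, 0.0026], -0.1257], [[0.0536, -0.0087, 0.0026], -0.1257], [[0.0543, -0.0019, 0.0026], -0.1257], [[0.0541, 0.0049, 0.0026], -0.1257], [[0.0531, 0.0117, 0.0026], -0.1257], [[0.0512, 0.0182, 0.0026], -0.1257], [[0.0485, 0.0245, 0.0026], -0.1257], [[0.045, 0.0304, 0.0026], -0.1257], [[0.0409, 0.0358, 0.0026], -0.1257]]
```

carry_out:
  targets:
    - [[0.05, -0.022, 0], -0.126]
    - [[0.052, -0.015, 0], -0.126]
    - [[0.054, -0.009, 0.003], -0.126]
    - [[0.054, -0.002, 0.003], -0.126]
  fingers: 1
  grip_force: 20

```text
time: 0.6
tool_pos: [0.3612, -0.3153, 0.2185]
tool_rot: [-3.139, -0.001, 0.932]
contact_force: [0.7, -1.0, -0.0]
opening: 0.0561
```

```bash
python3 - <<'E'
from h import *
s=monitor.observe();print(s["tool_pos"],s["tool_rot"],s["opening"],s["contact_force"])
plan(toW(P0,(-75,0,200))[0],P0[2],7)
E
```

```text
[ 0.36122584 -0.3152794   0.21846017] [-3.13874797e+00 -1.40300192e-03  9.32434072e-01] 0.05613188754817612 [ 0.69658895 -1.00313184 -0.04918807]
[[[0.046, 0.0048, 0.0026], -0.1064], [[0.0452, 0.0097, 0.0026], -0.1064], [[0.0439, 0.0144, 0.0026], -0.1064], [[0.0421, 0.019, 0.0026], -0.1064], [[0.0399, 0.0234, 0.0026], -0.1064], [[0.0372, 0.0275, 0.0026], -0.1064], [[0.034, 0.0313, 0.0026], -0.1064]]
```

carry_out:
  targets:
    - [[0.046, 0.005, 0.003], -0.106]
    - [[0.045, 0.01, 0.003], -0.106]
    - [[0.044, 0.014, 0.003], -0.106]
    - [[0.042, 0.019, 0.003], -0.106]
    - [[0.04, 0.023, 0.003], -0.106]
    - [[0.037, 0.027, 0.003], -0.106]
    - [[0.034, 0.031, 0.002], -0.106]
    - [[0, 0, 0], 0]

```text
time: 1.6
tool_pos: [0.5827, -0.0622, 0.1948]
tool_rot: [-3.136, -0.006, 1.705]
contact_force: [-0.0, 0.2, 0.6]
opening: 0.0004
```

```bash
python3 - <<'E'
from h import *
s=monitor.observe();print(s["tool_pos"],s["tool_rot"],s["opening"],s["contact_force"],clampf(P0,s["tool_pos"]))
c=eyes.camera_info("wrist")
i=eyes.read_camera("wrist");cv2.imwrite("pics/w1.png",i[:,:,::-1])
cv2.imwrite("pics/w1b.png",cv2.resize(i[:,:,::-1],(800,600)))
np.save("w1.npy",c,allow_pickle=True)
for P in [(-30,0,133),(25,0,152),(62,0,84),(195,0,56),(-63,35,5),(-63,-35,5)]: print(P,proj("wrist",toW(P0,P),c).round(1))
plan(toW(P0,(-65,0,112))[0],P0[2],4)
E
```

```text
[ 0.58270965 -0.06216782  0.19484716] [-3.13597452 -0.00581186  1.70529348] 0.0003842408334907226 [-0.03786698  0.23117129  0.59889548] [-60.65726245  -4.17330926 194.84716434]
(-30, 0, 133) [[255.1 168.9]]
(25, 0, 152) [[256.6  93.3]]
(62, 0, 84) [[258.7  57.5]]
(195, 0, 56) [[262.7 -83.7]]
(-63, 35, 5) [[228.4 177.7]]
(-63, -35, 5) [[284.4 179.2]]
[[[-0.0008, -0.0008, 0.0207], 0.0064], [[-0.0008, -0.0008, 0.0207], 0.0064], [[-0.0008, -0.0008, 0.0207], 0.0064], [[-0.0008, -0.0008, 0.0207], 0.0064]]
```

View pics/w1b.png

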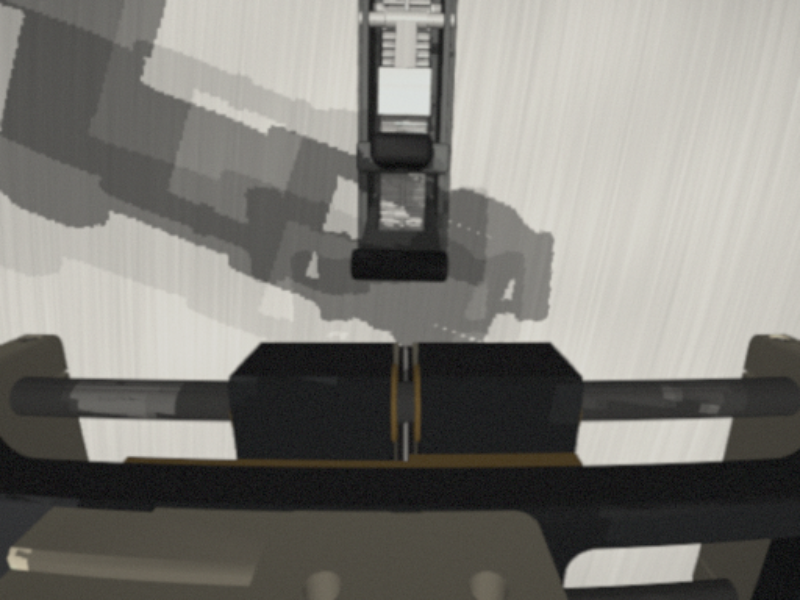

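Wrist view: crossbar at (256,170), grip top at (257,96), tab at (259,59) in native pixels. All are within about 2 px of the prediction, so the clamp pose is good to 1–2 mm. Now I'll go down behind the bar.

carry_out:
  targets:
    - [[-0.003, -0.001, 0.021], 0.007]
    - [[-0.003, -0.001, 0.021], 0.007]
    - [[0, -0.001, 0.021], 0.007]
    - [[0, -0.001, 0.02], 0.006]
    - [[0, 0, 0], 0]

```text
time: 2.28
tool_pos: [0.574, -0.0752, 0.1099]
tool_rot: [-3.132, -0.004, 1.665]
contact_force: [0.4, 0.7, 0.2]
opening: 0.0007
```

```bash
python3 - <<'E'
from h import *
s=monitor.observe();print(s["tool_pos"],s["tool_rot"],s["contact_force"],clampf(P0,s["tool_pos"]))
plan(toW(P0,(-50,0,112))[0],P0[2],3)
E
```

```text
[ 0.57396589 -0.07515994  0.1099128 ] [-3.13222206 -0.00405104  1.66504466] [0.42097701 0.67207851 0.15103435] [-72.64427205   5.90439868 109.91280206]
[[[0.0076, 0.0019, -0.0007], -0.0042], [[0.0076, 0.0019, -0.0007], -0.0042], [[0.0076, 0.0019, -0.0007], -0.0042]]
```

carry_out:
  targets:
    - [[0.007, 0.002, -0.001], -0.004]
    - [[0.006, 0.002, -0.001], -0.004]
    - [[0.005, 0.002, 0], -0.003]
    - [[0, 0, 0], 0]

```text
time: 2.78
tool_pos: [0.5795, -0.0565, 0.1152]
tool_rot: [-3.137, -0.003, 1.675]
contact_force: [1.1, 0.3, 0.2]
opening: -0.0002
```

```bash
cat > st.py <<'E'
from h import *
s=monitor.observe();F=s["contact_force"];c,n=np.cos(P0[2]),np.sin(P0[2])
print(round(s["time"],2),"clamp",clampf(P0,s["tool_pos"]).round(1),"dyaw",round(s["tool_rot"][2]-P0[2],3),"Fx",round(c*F[0]+n*F[1],1),"Fy",round(-n*F[0]+c*F[1],1),"Fz",round(F[2],1))
E
python3 st.py
```

```text
2.77 clamp [-54.6  -1.6 115.2] dyaw -0.002 Fx 0.2 Fy -1.1 Fz 0.2
```

carry_out:
  targets:
    - [[0.006, 0, 0], 0]
    - [[0.006, 0, 0], 0]
    - [[0.006, 0, 0], 0]
    - [[0.006, 0, 0], 0]

```text
time: 3.28
tool_pos: [0.578, -0.0348, 0.1173]
tool_rot: [-3.14, 0.004, 1.676]
contact_force: [-1.7, -10.9, 7.2]
opening: 0.0003
```

```bash
python3 st.py
```

```text
3.27 clamp [-33.   -2.4 117.3] dyaw -0.002 Fx -10.6 Fy 2.9 Fz 7.2
```

carry_out:
  targets:
    - [[0.006, 0, 0.001], 0]
    - [[0.006, 0, 0.001], 0]
    - [[0.006, 0, 0.001], 0]

```text
time: 3.65
tool_pos: [0.5775, -0.0211, 0.1171]
tool_rot: [3.14, 0.014, 1.676]
contact_force: [-1.0, -11.4, 7.7]
opening: 0.0007
```

```bash
python3 st.py
```

```text
3.65 clamp [-19.3  -3.3 117.1] dyaw -0.002 Fx -11.2 Fy 2.2 Fz 7.7
```

carry_out:
  targets:
    - [[0.006, -0.001, 0.001], 0]
    - [[0.005, -0.001, 0.001], 0]

```text
time: 3.9
tool_pos: [0.5768, -0.0144, 0.1173]
tool_rot: [3.133, 0.023, 1.676]
contact_force: [2.4, -22.5, 3.2]
opening: 0.0006
```

```bash
python3 st.py
```

```text
3.9 clamp [-12.6  -3.4 117.3] dyaw -0.002 Fx -22.6 Fy 0.0 Fz 3.2
```

carry_out:
  targets:
    - [[-0.012, -0.001, 0.001], 0]
    - [[-0.012, -0.001, 0.001], 0]
    - [[-0.012, -0.001, 0.001], 0]
    - [[-0.004, 0, 0], 0]

```text
time: 4.4
tool_pos: [0.578, -0.0556, 0.1146]
tool_rot: [3.133, 0.022, 1.676]
contact_force: [0.4, -0.4, -0.9]
opening: 0.0003
```

```bash
python3 st.py; python3 - <<'E'
from h import *
for n in ["top","scene","wrist"]:
    c=eyes.camera_info(n);i=eyes.read_camera(n)[:,:,::-1]; cv2.imwrite(f"pics/{n}2.png",i)
    if n=="wrist": a=i[0:180,180:340]
    elif n=="top": a=i[165:225,180:300]
    else:a=i[155:245,220:330]
    cv2.imwrite(f"pics/{n}2c.png",cv2.resize(a,None,fx=800/a.shape[1] if n=="top" else 580/a.shape[0],fy=800/a.shape[1] if n=="top" else 580/a.shape[0],interpolation=cv2.INTER_CUBIC))
    print(n,[proj(n,toW(P0,(x,0,56)),c).round(1)[0].tolist() for x in (158,170,180,195,201)])
E
```

```text
4.4 clamp [-53.6  -0.2 114.6] dyaw -0.002 Fx -0.4 Fy -0.4 Fz -0.9
top [[224.5, 194.6], [221.0, 195.1], [218.1, 195.4], [213.7, 196.0], [212.0, 196.2]]
scene [[289.0, 183.9], [291.6, 182.0], [293.8, 180.4], [297.1, 178.1], [298.4, 177.2]]
wrist [[256.8, -102.0], [256.8, -120.4], [256.8, -135.3], [256.7, -156.4], [256.7, -164.5]]
```

View pics/scene2c.png

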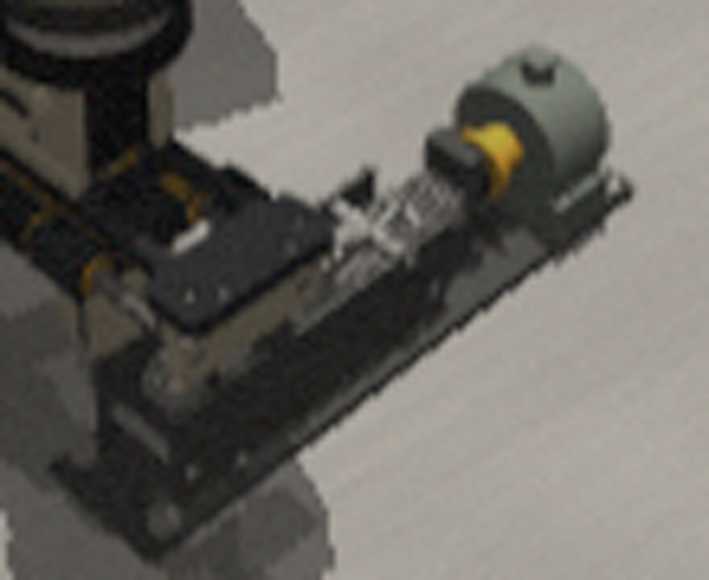

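View pics/top2c.png

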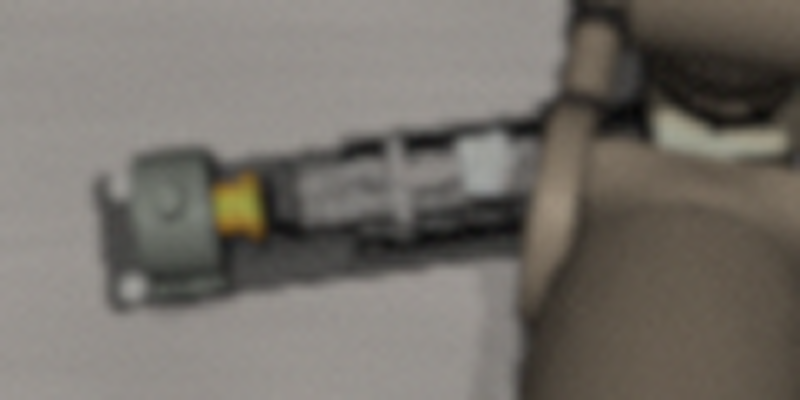

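The jaw has advanced and now almost touches the bush (scene crop (470,165)), and the trigger has sprung back. Second squeeze.

carry_out:
  targets:
    - [[0.006, 0, 0], 0]
    - [[0.006, 0, 0], 0]
    - [[0.006, 0, 0], 0]
    - [[0.006, 0, 0.001], 0]

```text
time: 5.05
tool_pos: [0.577, -0.0329, 0.1161]
tool_rot: [3.129, 0.03, 1.678]
contact_force: [-0.0, -9.0, 5.8]
opening: 0.0004
```

```bash
python3 st.py
```

```text
5.05 clamp [-31.   -1.6 116.1] dyaw 0.001 Fx -8.9 Fy 1.0 Fz 5.8
```

carry_out:
  targets:
    - [[0.006, 0, 0.001], 0]
    - [[0.006, 0, 0.001], 0]

```text
time: 5.3
tool_pos: [0.5765, -0.0245, 0.1166]
tool_rot: [3.126, 0.039, 1.679]
contact_force: [-4.4, -15.1, 10.7]
opening: 0.0003
```

```bash
python3 st.py
```

```text
5.3 clamp [-22.6  -2.  116.6] dyaw 0.002 Fx -14.6 Fy 6.0 Fz 10.7
```

carry_out:
  targets:
    - [[0.007, -0.001, -0.002], 0]
    - [[0.006, 0, -0.001], 0]

```text
time: 5.55
tool_pos: [0.5748, -0.0151, 0.1187]
tool_rot: [3.125, 0.047, 1.68]
contact_force: [3.0, -22.6, -8.1]
opening: 0.0005
```

```bash
python3 st.py
```

```text
5.55 clamp [-13.   -1.3 118.7] dyaw 0.002 Fx -22.8 Fy -0.6 Fz -8.1
```

carry_out:
  targets:
    - [[-0.012, 0, 0.002], 0]
    - [[-0.012, 0, 0.001], 0]
    - [[-0.012, 0, 0.001], 0]
    - [[-0.004, 0, 0], 0]

```text
time: 6.05
tool_pos: [0.5788, -0.0552, 0.1158]
tool_rot: [3.127, 0.045, 1.681]
contact_force: [-0.4, -0.6, 0.8]
opening: 0.0005
```

```bash
cat > look.py <<'E'
import sys
from h import *
o=[]
for n,(r0,r1,c0,c1) in dict(scene=(160,205,262,322),top=(180,215,185,245)).items():
    i=eyes.read_camera(n)[r0:r1,c0:c1,::-1]; o.append(cv2.resize(i,(780,int(780*(r1-r0)/(c1-c0)))[:2],interpolation=cv2.INTER_CUBIC))
o[0]=cv2.resize(o[0],(400,300));o[1]=cv2.resize(o[1],(400,int(400*35/60)));o[1]=cv2.copyMakeBorder(o[1],0,300-o[1].shape[0],0,0,0)
cv2.imwrite(f"pics/l{sys.argv[1]}.png",np.hstack(o))
E
python3 st.py; python3 look.py 2
```

```text
6.05 clamp [-53.3  -1.  115.8] dyaw 0.003 Fx -0.6 Fy 0.5 Fz 0.8
```

View pics/l2.png

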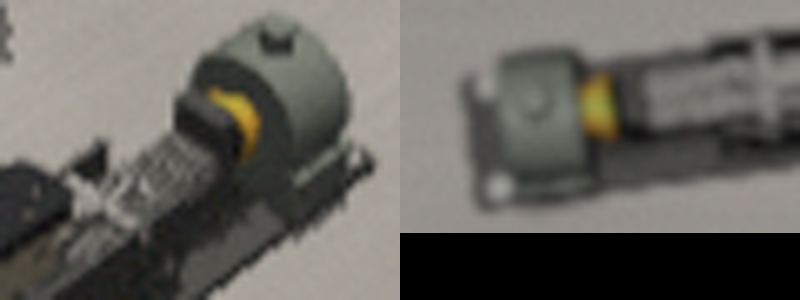

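Bush has gone in by roughly 8 mm, with an estimated 2–8 mm left. The third squeeze may go hard mid-stroke, so I'll go gently and check often.

carry_out:
  targets:
    - [[0.008, 0, 0], 0]
    - [[0.008, 0, 0], 0]
    - [[0.006, 0, -0.001], 0]

```text
time: 6.52
tool_pos: [0.5773, -0.0346, 0.1176]
tool_rot: [3.124, 0.052, 1.682]
contact_force: [0.2, -12.8, -1.5]
opening: 0.0004
```

```bash
python3 st.py
```

```text
6.53 clamp [-32.7  -1.7 117.6] dyaw 0.004 Fx -12.8 Fy 1.2 Fz -1.5
```

carry_out:
  targets:
    - [[0.005, 0, -0.001], 0]

```text
time: 6.65
tool_pos: [0.5768, -0.0308, 0.1183]
tool_rot: [3.124, 0.056, 1.683]
contact_force: [2.5, -10.5, -4.1]
opening: 0.0003
```

```bash
python3 st.py
```

```text
6.65 clamp [-28.8  -1.7 118.3] dyaw 0.005 Fx -10.7 Fy -1.3 Fz -4.1
```

carry_out:
  targets:
    - [[0.005, 0, 0], 0]

```text
time: 6.78
tool_pos: [0.5765, -0.0271, 0.1186]
tool_rot: [3.123, 0.059, 1.683]
contact_force: [-1.4, -12.1, 5.1]
opening: -0.0
```

```bash
python3 st.py
```

```text
6.78 clamp [-25.1  -1.7 118.6] dyaw 0.006 Fx -11.9 Fy 2.6 Fz 5.1
```

carry_out:
  targets:
    - [[0.005, 0, 0], 0]

```text
time: 6.9
tool_pos: [0.5762, -0.0238, 0.1189]
tool_rot: [3.123, 0.064, 1.684]
contact_force: [0.4, -14.4, 2.4]
opening: 0.0003
```

```bash
python3 st.py
```

```text
6.9 clamp [-21.8  -1.8 118.9] dyaw 0.007 Fx -14.4 Fy 1.2 Fz 2.4
```

carry_out:
  targets:
    - [[0.005, 0, -0.001], 0]

```text
time: 7.02
tool_pos: [0.5757, -0.0204, 0.1194]
tool_rot: [3.123, 0.068, 1.684]
contact_force: [3.6, -10.7, -8.6]
opening: 0.0001
```

```bash
python3 st.py; python3 look.py 3
```

```text
7.03 clamp [-18.3  -1.7 119.4] dyaw 0.007 Fx -11.1 Fy -2.5 Fz -8.6
```

View pics/l3.png

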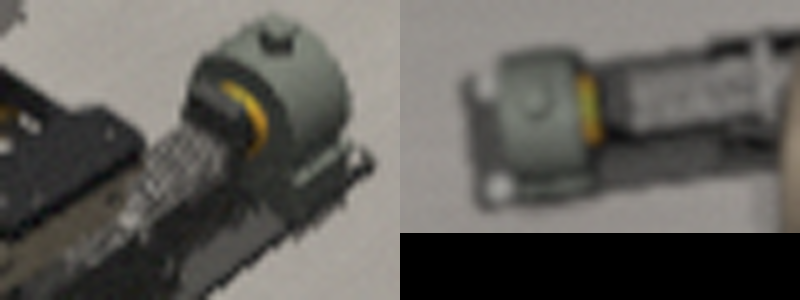

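The flange is nearly on the housing now (about 1–2 mm left). Continuing in small steps.

carry_out:
  targets:
    - [[0.004, 0, 0], 0]

```text
time: 7.25
tool_pos: [0.5755, -0.0179, 0.1194]
tool_rot: [3.123, 0.072, 1.686]
contact_force: [1.1, -21.7, 1.6]
opening: 0.0003
```

```bash
python3 st.py
```

```text
7.25 clamp [-15.9  -1.7 119.4] dyaw 0.008 Fx -21.7 Fy 1.2 Fz 1.6
```

carry_out:
  targets:
    - [[0.003, 0, 0], 0]

```text
time: 7.38
tool_pos: [0.5755, -0.0181, 0.1195]
tool_rot: [3.123, 0.078, 1.686]
contact_force: [0.5, -20.1, -0.8]
opening: 0.0008
```

```bash
python3 st.py; python3 look.py 4
```

```text
7.38 clamp [-16.1  -1.7 119.5] dyaw 0.009 Fx -20.1 Fy 1.7 Fz -0.8
```

View pics/l4.png

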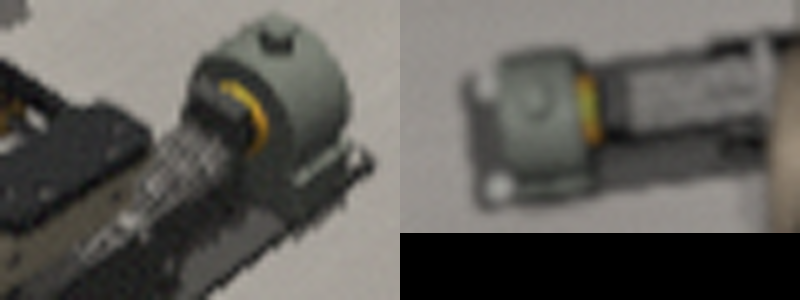

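carry_out:
  targets:
    - [[0.004, 0, 0], 0]

```text
time: 7.6
tool_pos: [0.5755, -0.018, 0.1196]
tool_rot: [3.122, 0.085, 1.687]
contact_force: [1.0, -21.4, -0.0]
opening: 0.0004
```

```bash
python3 st.py
```

```text
7.6 clamp [-15.9  -1.7 119.6] dyaw 0.009 Fx -21.4 Fy 1.3 Fz -0.0
```

carry_out:
  targets:
    - [[0.0055, 0, 0], 0]

```text
time: 7.72
tool_pos: [0.5755, -0.0173, 0.1198]
tool_rot: [3.122, 0.094, 1.687]
contact_force: [0.7, -28.5, -0.5]
opening: 0.0003
```

```bash
python3 st.py
```

```text
7.72 clamp [-15.3  -1.8 119.8] dyaw 0.009 Fx -28.4 Fy 2.4 Fz -0.5
```

The trigger has gone hard: 28 N with only 0.6 mm of travel, at x=-15.3 against -12.6 near its own stop on the earlier strokes. Letting it spring back, then checking the bush.

carry_out:
  targets:
    - [[-0.012, 0, 0], 0]
    - [[-0.012, 0, 0], 0]
    - [[-0.012, 0, 0], 0]
    - [[-0.012, 0, 0], 0]
    - [[-0.002, 0, -0.02], 0]
    - [[0, 0, -0.03], 0]
    - [[0, 0, -0.04], 0]
    - [[0, 0, -0.02], 0]
    - [[0, 0, 0], 0]

```text
time: 8.85
tool_pos: [0.5773, -0.0561, 0.2364]
tool_rot: [3.125, 0.09, 1.689]
contact_force: [-0.3, -0.1, -0.0]
opening: 0.0003
```

```bash
python3 st.py; python3 - <<'E'
from h import *
plan(toW(P0,(72,0,240))[0],P0[2],4)
E
```

```text
8.85 clamp [-54.    0.5 236.4] dyaw 0.012 Fx -0.1 Fy 0.3 Fz -0.0
[[[0.0315, 0.0005, -0.0009], 0.003], [[0.0315, 0.0004, -0.0009], 0.003], [[0.0315, 0.0003, -0.0009], 0.003], [[0.0315, 0.0002, -0.0009], 0.003]]
```

carry_out:
  targets:
    - [[0.03, 0, 0], 0.003]
    - [[0.035, 0, 0], 0.003]
    - [[0.035, 0, 0], 0.003]
    - [[0.028, 0, 0], 0.003]
    - [[0.01, 0, 0], 0]
    - [[0, 0, 0], 0]

```text
time: 9.6
tool_pos: [0.5591, 0.0837, 0.217]
tool_rot: [3.133, 0.087, 1.677]
contact_force: [-1.2, 1.0, 0.1]
opening: 0.0003
```

```bash
python3 st.py; cat > wl.py <<'E'
import sys
from h import *
c=eyes.camera_info("wrist");i=eyes.read_camera("wrist")[:,:,::-1]
a=i[0:200,170:345]; cv2.imwrite(f"pics/w{sys.argv[1]}.png",cv2.resize(a,(525,600),interpolation=cv2.INTER_CUBIC))
f=lambda P:((proj("wrist",toW(P0,P),c)-[170,0]+.5)*3).round(0)[0].tolist()
for P in [(158,0,71),(185,0,71),(195,0,74),(201,0,74),(201,0,102),(201,-46,56),(75,0,84),(49,0,84),(32,0,152)]: print(P,f(P))
E
python3 wl.py 5
```

```text
9.6 clamp [ 86.9   3.8 217. ] dyaw -0.0 Fx 1.2 Fy 1.1 Fz 0.1
(158, 0, 71) [276.0, 314.0]
(185, 0, 71) [276.0, 228.0]
(195, 0, 74) [276.0, 195.0]
(201, 0, 74) [276.0, 175.0]
(201, 0, 102) [278.0, 163.0]
(201, -46, 56) [411.0, 182.0]
(75, 0, 84) [276.0, 560.0]
(49, 0, 84) [276.0, 629.0]
(32, 0, 152) [279.0, 771.0]
```

View pics/w5.png

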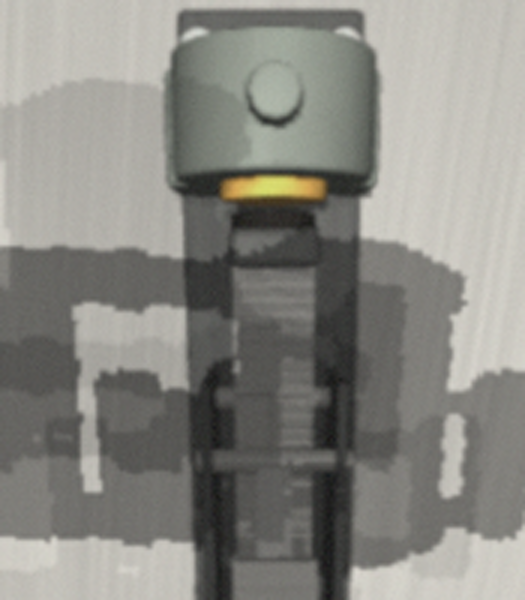

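```bash
python3 - <<'E'
import cv2
a=cv2.imread("pics/w5.png")[140:240,190:350];cv2.imwrite("pics/w5z.png",cv2.resize(a,(800,500)))
E
```

```text
(no output)
```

View pics/w5z.png

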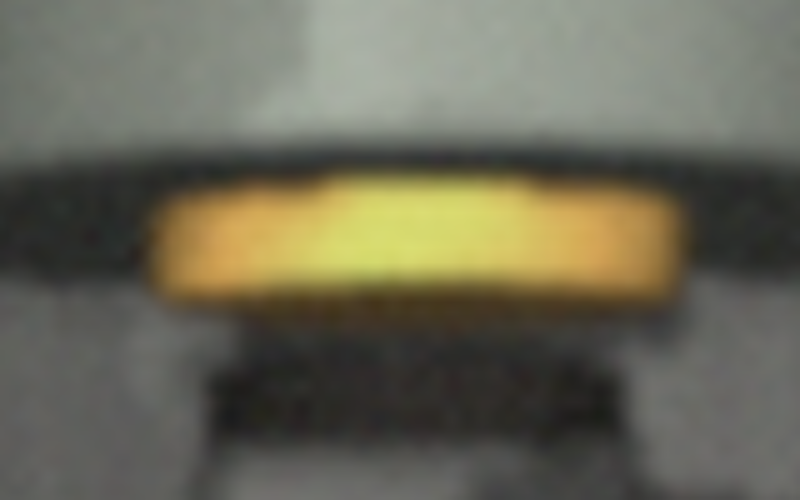

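The yellow flange (rows 176–199 of the 3× crop) lies straight on the housing with no narrower body showing. Its edges fall where x=201 and 195 should project, within about 1 mm, so the bush is home. Now the tab: the body must stay clear of the grip, so I'll press at x≈74.

```bash
cat > pl.py <<'E'
import sys
from h import *
from scipy.spatial.transform import Rotation as R
s=monitor.observe();r=R.from_euler("xyz",s["tool_rot"]).as_matrix()
g=toW(P0,[float(v) for v in sys.argv[1:4]])[0]
print("total tool shift",(r.T@(g-s["tool_pos"])).round(4),"z-axis",r[:,2].round(3))
E
python3 pl.py 74 0 92
```

```text
total tool shift [-0.0015  0.0026  0.1257] z-axis [ 0.018 -0.085 -0.996]
```

```bash
python3 pl.py 69 0 95
```

```text
total tool shift [-0.0068  0.0026  0.1231] z-axis [ 0.018 -0.085 -0.996]
```

carry_out:
  targets:
    - [[-0.003, 0.001, 0.03], 0]
    - [[-0.003, 0.001, 0.03], 0]
    - [[-0.001, 0.001, 0.03], 0]
    - [[0, 0, 0.01], 0]
    - [[0, 0, 0], 0]

```text
time: 10.28
tool_pos: [0.5669, 0.0621, 0.1167]
tool_rot: [3.129, 0.088, 1.671]
contact_force: [-0.1, -0.4, -0.5]
opening: 0.0005
```

```bash
python3 st.py;python3 pl.py 69 0 86; python3 wl.py 6
```

```text
10.28 clamp [ 64.6  -1.7 116.7] dyaw -0.007 Fx -0.4 Fy 0.1 Fz -0.5
total tool shift [ 0.0071 -0.0021  0.0301] z-axis [ 0.021 -0.086 -0.996]
(158, 0, 71) [255.0, 223.0]
(185, 0, 71) [254.0, 87.0]
(195, 0, 74) [253.0, 30.0]
(201, 0, 74) [253.0, -3.0]
(201, 0, 102) [252.0, -54.0]
(201, -46, 56) [461.0, 24.0]
(75, 0, 84) [259.0, 604.0]
(49, 0, 84) [260.0, 704.0]
(32, 0, 152) [263.0, 971.0]
```

View pics/w6.png

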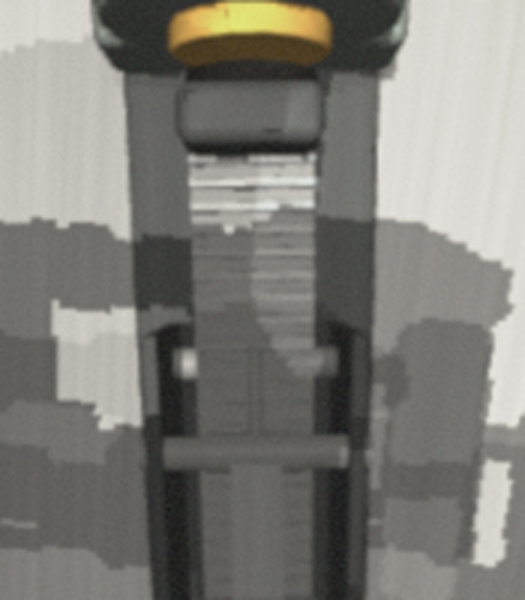

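Close view: flange at rows 5–60, lying directly on the housing. Going down to the tab.

carry_out:
  targets:
    - [[0.003, -0.001, 0.008], 0]
    - [[0.003, -0.001, 0.008], 0]
    - [[0.001, 0, 0.006], 0]
    - [[0, 0, 0], 0]

```text
time: 10.82
tool_pos: [0.566, 0.0678, 0.0955]
tool_rot: [3.124, 0.089, 1.671]
contact_force: [0.1, 0.1, -0.4]
opening: 0.0004
```

```bash
python3 st.py;python3 pl.py 70 0 84
```

```text
10.82 clamp [70.4 -1.4 95.5] dyaw -0.006 Fx 0.0 Fy -0.1 Fz -0.4
total tool shift [ 0.0006 -0.0016  0.0114] z-axis [ 0.026 -0.086 -0.996]
```

carry_out:
  targets:
    - [[0, -0.001, 0.004], 0]
    - [[0, 0, 0.004], 0]
    - [[0, 0, 0.003], 0]

```text
time: 11.2
tool_pos: [0.5657, 0.0668, 0.0843]
tool_rot: [3.123, 0.089, 1.671]
contact_force: [0.7, -1.3, 4.5]
opening: 0.0004
```

```bash
python3 st.py
```

```text
11.2 clamp [69.4 -1.  84.3] dyaw -0.006 Fx -1.4 Fy -0.6 Fz 4.5
```

carry_out:
  targets:
    - [[0, 0, 0.003], 0]
    - [[0, 0, 0.003], 0]

```text
time: 11.45
tool_pos: [0.5663, 0.0655, 0.0787]
tool_rot: [3.122, 0.09, 1.671]
contact_force: [-1.0, -2.5, 3.0]
opening: 0.0003
```

```bash
python3 st.py
```

```text
11.45 clamp [68.  -1.5 78.7] dyaw -0.006 Fx -2.4 Fy 1.3 Fz 3.0
```

carry_out:
  targets:
    - [[0.0, 0, 0.003], 0]
    - [[0.0, 0, 0.002], 0]

```text
time: 11.7
tool_pos: [0.5668, 0.0648, 0.0762]
tool_rot: [3.12, 0.09, 1.671]
contact_force: [-8.5, 0.8, 23.4]
opening: 0.0004
```

```bash
python3 st.py; python3 look.py 7
```

```text
11.7 clamp [67.3 -1.9 76.2] dyaw -0.007 Fx 1.7 Fy 8.4 Fz 23.4
```

View pics/l7.png

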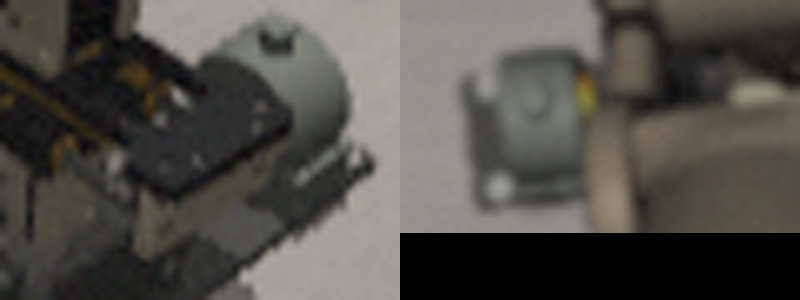

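Tab is on its stop (8 mm down, 23 N). Holding lightly while the jaw runs back.

carry_out:
  targets:
    - [[0, 0, 0.001], 0]
    - [[0, 0, 0.001], 0]
    - [[0, 0, 0.001], 0]
    - [[0, 0, 0.001], 0]
    - [[0, 0, 0.001], 0]
    - [[0, 0, 0.001], 0]
    - [[0, 0, 0.001], 0]
    - [[0, 0, 0.001], 0]

```text
time: 12.8
tool_pos: [0.5666, 0.0649, 0.0768]
tool_rot: [3.115, 0.091, 1.67]
contact_force: [-3.0, -1.6, 11.1]
opening: 0.0003
```

```bash
python3 st.py; python3 wl.py 8
```

```text
12.8 clamp [67.4 -1.7 76.8] dyaw -0.007 Fx -1.2 Fy 3.2 Fz 11.1
(158, 0, 71) [255.0, 226.0]
(185, 0, 71) [253.0, 53.0]
(195, 0, 74) [253.0, -21.0]
(201, 0, 74) [252.0, -62.0]
(201, 0, 102) [254.0, -144.0]
(201, -46, 56) [509.0, -20.0]
(75, 0, 84) [260.0, 694.0]
(49, 0, 84) [262.0, 810.0]
(32, 0, 152) [272.0, 1204.0]
```

View pics/w8.png

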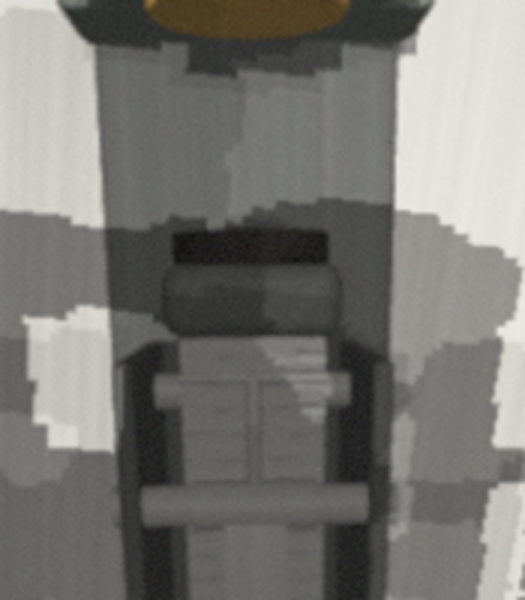

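The jaw pad face is at row 228, where x=158 predicts 226, so it has run back. I'll hold a bit longer to confirm it has stopped.

carry_out:
  targets:
    - [[0, 0, 0.001], 0]
    - [[0, 0, 0.001], 0]
    - [[0, 0, 0.001], 0]
    - [[0, 0, 0.001], 0]
    - [[0, 0, 0.001], 0]
    - [[0, 0, 0.001], 0]
    - [[0, 0, 0.001], 0]
    - [[0, 0, 0.001], 0]

```text
time: 13.85
tool_pos: [0.5666, 0.0649, 0.0768]
tool_rot: [3.111, 0.091, 1.67]
contact_force: [-3.5, -1.0, 10.8]
opening: 0.0004
```

```bash
python3 st.py; python3 wl.py 9
```

```text
13.85 clamp [67.4 -1.7 76.8] dyaw -0.008 Fx -0.6 Fy 3.6 Fz 10.8
(158, 0, 71) [255.0, 226.0]
(185, 0, 71) [253.0, 53.0]
(195, 0, 74) [253.0, -21.0]
(201, 0, 74) [252.0, -63.0]
(201, 0, 102) [255.0, -144.0]
(201, -46, 56) [508.0, -20.0]
(75, 0, 84) [261.0, 694.0]
(49, 0, 84) [262.0, 810.0]
(32, 0, 152) [275.0, 1204.0]
```

View pics/w9.png

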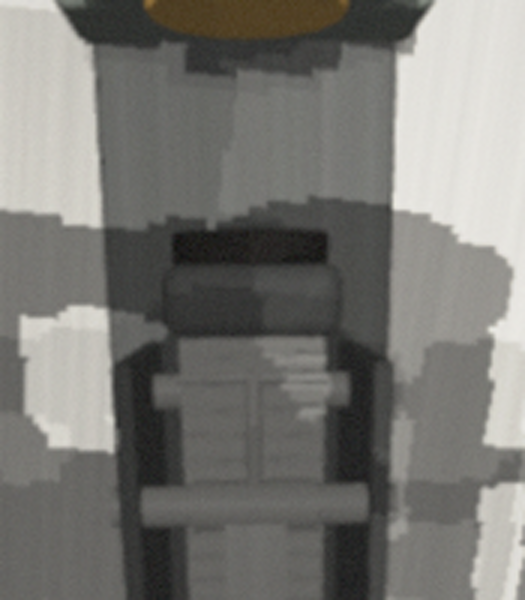

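The jaw is unchanged, fully back. Lifting off straight up.

carry_out:
  targets:
    - [[0, 0, -0.008], 0]
    - [[0, 0, -0.015], 0]
    - [[0, 0, -0.03], 0]
    - [[0, 0, -0.04], 0]
    - [[0, 0, -0.04], 0]
    - [[0, 0, -0.02], 0]
    - [[0, 0, 0], 0]
    - [[0, 0, 0], 0]

```text
time: 14.9
tool_pos: [0.5597, 0.0804, 0.2355]
tool_rot: [3.111, 0.089, 1.67]
contact_force: [-0.5, -0.0, -0.7]
opening: 0.0005
```

```bash
python3 st.py; python3 wl.py 10; python3 - <<'E'
from h import *
for n in ["scene","top"]: cv2.imwrite(f"pics/{n}f.png",eyes.read_camera(n)[:,:,::-1])
E
```

```text
14.9 clamp [ 83.5   3.6 235.5] dyaw -0.007 Fx 0.0 Fy 0.5 Fz -0.7
(158, 0, 71) [263.0, 301.0]
(185, 0, 71) [263.0, 220.0]
(195, 0, 74) [263.0, 189.0]
(201, 0, 74) [263.0, 170.0]
(201, 0, 102) [265.0, 158.0]
(201, -46, 56) [389.0, 176.0]
(75, 0, 84) [266.0, 536.0]
(49, 0, 84) [266.0, 601.0]
(32, 0, 152) [273.0, 729.0]
```

View pics/w10.png

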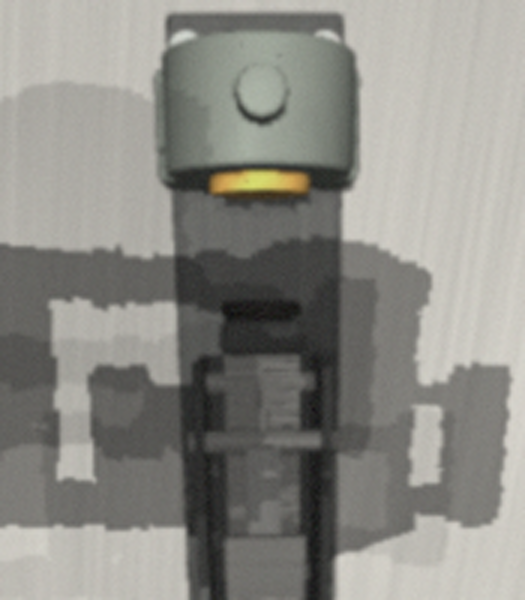

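View pics/scenef.png

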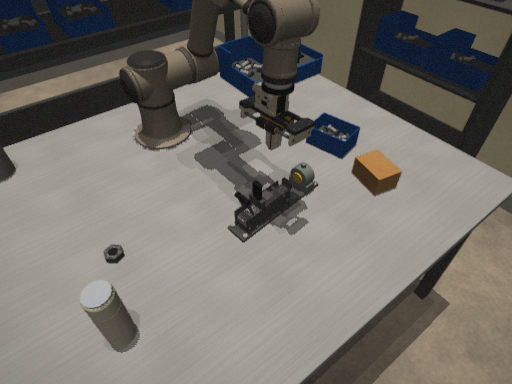

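The bush is flush on the housing (rows 170–195), the jaw face is at row 301 as predicted for fully back, and the bystanders are where they were. The arm is clear of everything.

```bash
python3 -c "
from cell import order
print(order.hand_in())"
```

```text
the job is handed in; nothing more can be done
None
```

The bush is home in its housing, the jaw has run all the way back, and the job is handed in after about 15 s of robot time.

- **Squeezing:** I pushed the crossbar from behind with closed fingers three times, letting it spring back each time. The third squeeze went hard at about 28 N, roughly 3 mm of crossbar travel short of where the earlier strokes ended. I stopped there. The highest crossbar reading was 28.4 N, under the 40 N or so that would spoil the bush; readings were taken between moves, so a brief higher peak would not show.
- **Release:** I pressed the tab 8 mm down to its stop (23 N at most). I held it for just over 2 s until the jaw had stopped fully back, then lifted off.
- **Last checks:** The flange lies against the housing with no gap visible. The jaw face is at x = 158 mm as it should be, the bystanders have not moved, and the contact force is about zero with the arm clear.
- **What was less exact:** The flush check from the images is only good to about 1 mm, though the trigger going hard agrees with it. The housing's top edge showed up about 2 mm off my pose estimate. The tool also tilted about 5 degrees while pushing, which did no harm.

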